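# Draw the spacer from under a gravity rack of stage inserts

## Robot

A 6-joint arm with a two-finger parallel gripper is mounted at the origin on a cart in front of the work surface, level with it; the furniture and walls round the work are solid. World frame = base frame: x ahead of the robot, y to its left, z up, the work surface at z = 0. Lengths are in m, angles in rad, forces in N, time in s.
With the tool pointing down it reaches from about 0.25 to 0.725 m from the base axis. Payload 4 kg.
Tool frame: the origin (TCP) lies midway between the tips of the shut fingers; the grasp point (between the pads) lies 19 mm behind it; z points along the fingers, y is the line along which they close (so a half turn about z gives the same grasp; the last joint's range is limited). The gripper opens to 85 mm and grips with 20 to 120 N. Pads are 22 mm wide; open, the fingers measure 114 mm over their backs; the gripper's body (76 mm by 85 mm) begins 54 mm behind the grasp point. The pads swing forward as they close: fully open they stand 13 mm farther back than shut.
Start: joints at [-1.276, 0.241, 0.005, 1.335, 0, 1.571], TCP at [0.145, -0.478, 0.231] pointing down, gripper open.
Joint ranges: [-2.72, 2.72], [-1.05, 1.87], [-1.09, 1.28], [-1.99, 2.15], [-1.42, 1.44], [-3.14, 3.14]. Speed limits (rad/s): [2.79, 2.79, 3.14, 3.14, 3.14, 3.14].

## Interface

Orientations are given as a unit quaternion [x, y, z, w].
In Python, from workcell import bot gives the robot as it stands. The module is installed in compiled form; this text tells all that it offers.
- The arm moves only by the tool drive_tool, never from a script. Its arguments are lists of equal length, an entry for each row: "slide": the shift along the tool's x, y, z scaled (see below), a list of three; "rotation": the turn, a rotation vector about the tool's x, y, z scaled (see below), a list of three. A call has exactly 8 rows; each row is the pose to reach, as a shift and turn from the pose commanded when the call began, along the tool's axes at that moment; what a row does not reach only later rows make up. The controller multiplies each number of a shift by 250 mm and each number of a turn by 0.5 rad. A row lasts 1/8 s, in which the tool goes at most 62.5 mm and 10.7 degrees, less where a joint would pass 70% of its speed; a pose out of reach is approached as far as the arm can. A call with a number of a shift or a turn outside -1 to 1 is refused whole. A call with a gripper value outside its range is refused whole. "gripper" is the opening, from 0 (shut) to 1 (fully open), set as the call begins (left out, the last holds). The fingers move at their own pace and stop on an object; the grip force is fixed at half the most. Time passes only in rows, so rows that repeat a pose let the fingers close, or fill a call up. It gives the time, the measured TCP pose, the force, the opening and the grip force at its end, in the units of the state.
- bot.get_obs(): the state, without advancing time (a new reading comes with each control period).
- bot.camera(name): name is "scene" or "top"; returns a dict with "image" (480x640x3 uint8, red, green, blue), "z_map" (480x640 float32, m along the optical axis (not along the pixel's ray), 0 where there is no reading), "camera_matrix" (3x3 intrinsics, pixels), "k1" (the pictures are not rectified: a ray, as slopes to the right and down, at radius r is drawn at 1 + k1 r^2 times it, then the intrinsics apply), "xyz" and "orientation" of the camera in the world. Camera axes: x right, y up, looking along -z (the intrinsics and any distortion apply to the point x, -y, -z); pixel columns grow to the right and rows downward; lengths in m; the calibration is good to about 2 mm. A picture is of the moment at which its call begins.
- bot.job_done(): hands the job in; it is judged then, once.
The state is a dict: "clock": time; "joint_pos": joint angles; "joint_vel": joint speeds; "tau": joint torques, N m; "eef_pos": TCP position; "tool_rot": TCP orientation; "ft_force": force on the tool from outside, world axes, zero at the start; "ft_torque": the same for the moment, N m; "grip_width": finger opening in m; "grasp_force": force on a finger pad.
Only numpy, scipy, OpenCV 4.12 (cv2) and the standard library are available. Lean on these libraries where they do the work, as an engineer would, in place of code of your own. Each camera call takes 0.05 s, during which the arm holds its last target. There are 200 camera calls.

## Task

Turn the rack's black keeper knob clockwise until its pointer stands at the green index mark, leave it there, then pull the yellow spacer straight out of the rack's mouth by its tongue so that the two inserts drop flat onto the rack's deck, in the same order. Lay the spacer flat in the grey tray, squarely between its walls with the tongue sticking out of the tray's open front, and let go of it. Do not shift or topple the things standing around.

Things in the scene. Friction and masses are not known exactly. Their poses are not given: they have to be found in the camera images.
- rack: Low gravity-feed rack, fixed. Origin on the worktop at the centre under its shaft; -x is its front (about toward the robot), z up. Deck 20 mm high, from x -43 to +49 mm, 92 mm wide. Aluminium shaft on it: inside 75 (x) by 69 mm (y), 6 mm walls, top at z = 66 mm, closed at rear and sides; in front two posts hold back the inserts above the mouth.
- mouth (a point): Middle of the rack's mouth, in the shaft's front face: an opening from z = 20 to 38 mm, as wide as the shaft, through which only the lowest piece passes, toward rack -x.
- dial (a point): Centre of the keeper's white dial disc, 48 mm across, top at z = 66 mm, at rack x = -53, y = +86 mm, on the keeper's axis. Red mark: shut; green mark: open. Below it a grey foot 18 mm high (rack x -78 to -28, y 46 to 120 mm).
- keeper (a joint): Keeper angle about its upright axis, rad; grows clockwise from above; -0.05 to 1.9; friction about 0.1 N m, stays where left. Starts at 0 to 0.3. At 0 (red mark) its steel arm (64 mm long, 11 wide, z 23 to 33 mm) points to rack -y across the mouth, before the spacer's left shoulder. At 1.4 (green mark) the arm points nearly to rack -x and the mouth is free.
- keeper_grip (a point): Grip point of the keeper's black bar knob, on its axis at rack x = -53, y = +86 mm, z = 90 mm. The bar is 44 mm long, 12 wide, from z = 71 to 103 mm; its length lies along this point's y axis (rack y at keeper = 0) and turns with the keeper. White pointer on its end above the arm (point -y). Pinch across the 12 mm from above.
- spacer: Yellow spacer plate, about 0.09 kg, the lowest piece in the rack: body 70 mm (x) by 64 mm (y) by 14 mm thick, with a pull tongue of the same thickness, 28 mm wide, reaching to x = -90 mm, out of the mouth beyond the deck with nothing under it. Origin at the centre of the underside of the 70 x 64 body; z up.
- tongue (a point): Point on the spacer to grip: middle of the tongue, 75 mm in front (-x) of the spacer's origin, 7 mm above its underside; pinch across its 28 mm width (y).
- insert_low: Blue stage insert with a round glass window, 70 x 64 x 14 mm, about 0.12 kg, lying on the spacer inside the rack. Origin at the centre of its underside, z up.
- insert_top: White stage insert of the same size and mass, lying on the blue one. Origin at the centre of its underside, z up.
- tray: Grey tray, fixed. Origin at the centre of its underside, on the worktop. Floor top at z = 12 mm, inside 74 mm wide (y), from its open front at x = -47 mm to its rear wall at x = +41 mm. The side and rear walls are 6 mm thick and rise to z = 24 mm. Front (-x) is open, roughly toward the robot: the spacer's tongue belongs there.
- gas_cylinder: Obstacle: fixed tall grey gas cylinder behind the work on the left, 160 mm across, 490 mm tall; its gauges and valves reach 110 mm from its axis toward the robot at 350 to 490 mm height. Keep hand and arm clear of it. Origin at the foot of its axis.
- compound_microscope: Obstacle: fixed white compound microscope with a blue back, on the right of the work; it fills about 200 mm all round its origin, which lies at the middle of its foot, and is higher than the other things handled. Keep hand and arm clear of it.
- spray: Bystander: blue lens spray bottle, 31 mm across, 104 mm tall, standing. Origin under its base.
- blower: Bystander: dark rubber lens blower with a red nozzle, 49 mm across, 98 mm tall. Origin under its base.
- eyepiece: Bystander: black eyepiece, 37 mm across, 44 mm tall. Origin under its base.
- can: Bystander: white screw-top can with black lid, 34 mm across, 59 mm tall, standing beside the lane of the spacer. Origin under its base.
- lens_ring: Bystander: red and black auxiliary lens, 54 mm across, 18 mm tall, beside the tray. Origin under its base.
Mind the look-alikes: they are no part of the job. Of the things shaped like the spacer, the yellow one is meant.

How it is judged:
On the way, in this order (a step that is already met when the one before it is completed fails the run):
1. the keeper knob is turned to the green mark (1.4 rad, within 0.2) while the spacer is still in the rack (value of joint keeper between 1.2 and 1.6 rad and x of spacer in the frame of rack above -0.015 m), for 0.2 s.
2. the spacer is being slid out level through the mouth, the inserts still in the shaft (x of spacer in the frame of rack below -0.03 m and y of spacer in the frame of rack between -0.015 and 0.015 m and z of spacer in the frame of rack between 0.008 and 0.032 m and x of insert_low in the frame of rack between -0.015 and 0.015 m and y of insert_low in the frame of rack between -0.015 and 0.015 m and z of each of insert_low, insert_top in the frame of rack below 0.06 m and x of insert_top in the frame of rack between -0.015 and 0.015 m and y of insert_top in the frame of rack between -0.015 and 0.015 m), for 0.05 s.
At the end, for the whole second after the job is handed in: Keeper within 0.2 rad of the green mark. Blue insert flat on the deck, white on it (heights to 4 mm, centred to 12 mm). Spacer released, flat on the tray floor (to 4 mm), 15 mm in front to 10 mm behind centre, 9 mm sideways, turned under 0.15 rad, tongue to the front (value of joint keeper between 1.2 and 1.6 rad and z of insert_low in the frame of rack between 0.016 and 0.024 m and x of insert_low in the frame of rack between -0.012 and 0.012 m and angle between each of insert_low, insert_top's own z axis and vertical below 0.08 rad and z of insert_top in the frame of rack between 0.03 and 0.038 m and x of insert_top in the frame of rack between -0.012 and 0.012 m and x of spacer in the frame of tray between -0.015 and 0.01 m and y of spacer in the frame of tray between -0.009 and 0.009 m and z of spacer in the frame of tray between 0.008 and 0.016 m and angle between the x axis of spacer and the x axis of tray, either way round below 0.15 rad and angle between spacer's own z axis and vertical below 0.06 rad and linear speed of spacer below 0.02 m/s); the robot touches nothing.
It fails at once if the spray is shifted by more than 20 mm or toppled (distance of spray from where it was at the start of the episode above 0.02 m or angle between spray's own z axis and vertical above 0.3 rad).
It fails at once if the blower is shifted by more than 20 mm or toppled (distance of blower from where it was at the start of the episode above 0.02 m or angle between blower's own z axis and vertical above 0.3 rad).
It fails at once if the eyepiece is shifted by more than 20 mm or toppled (distance of eyepiece from where it was at the start of the episode above 0.02 m or angle between eyepiece's own z axis and vertical above 0.3 rad).
It fails at once if the can is shifted by more than 20 mm or toppled (distance of can from where it was at the start of the episode above 0.02 m or angle between can's own z axis and vertical above 0.3 rad).
It fails at once if the lens ring is shifted by more than 20 mm or toppled (distance of lens_ring from where it was at the start of the episode above 0.02 m or angle between lens_ring's own z axis and vertical above 0.3 rad).
It also fails if it takes over 59 s, if anything falls off the work surface, if the arm or the gripper's body presses on something with over 40 N, if the wrist force passes 120 N, or if a joint passes its speed limit or range.

## Working session

There is one attempt and no reset: what is moved stays moved. The work goes in short steps, Python scripts to look and compute and a tool call to move; the robot and the scene stay as the last step left them, time stands still between calls to the robot, and variables do not carry over. Pictures are saved under pics/ and viewed, at most 10 in all, crops included, and the job is handed in when it is done.

Besides the shell and the picture viewer there is one more tool, called after "Request:" as a command line: name --argument value ..., lists and objects as JSON in quotes. drive_tool: Moves the arm, as the interface text tells. Shifts and turns lie within -1 to 1; 1 stands for 250 mm of shift or 0.5 rad of turn. Its arguments: {"type":"object","properties":{"slide":{"type":"array","items":{"type":"array","items":{"type":"number"}}},"rotation":{"type":"array","items":{"type":"array","items":{"type":"number"}}},"gripper":{"type":"number"}},"required":["slide","rotation"]}

```bash
mkdir -p pics; cat > h.py <<'E'
import numpy as np, cv2
from workcell import bot
from scipy.spatial.transform import Rotation as R
def cloud(c):
    K=np.array(c["camera_matrix"]);h,w=c["z_map"].shape
    u,v=np.meshgrid(np.arange(w),np.arange(h))
    xd=(u-K[0,2])/K[0,0];yd=(v-K[1,2])/K[1,1]
    x,y=xd.copy(),yd.copy()
    for _ in range(15):
        f=1+c["k1"]*(x*x+y*y);x=xd/f;y=yd/f
    z=c["z_map"]
    P=np.stack([x*z,-y*z,-z],-1)
    W=P@R.from_quat(c["orientation"]).as_matrix().T+np.array(c["xyz"])
    W[z==0]=np.nan
    return W
E
python3 - <<'E'
from h import *
import pickle
o=bot.get_obs();print(o)
for n in("scene","top"):
    c=bot.camera(n);pickle.dump(c,open(n+".pkl","wb"))
    cv2.imwrite(f"pics/{n}0.png",c["image"][...,::-1]);print(n,c["xyz"],c["orientation"],c["camera_matrix"],c["k1"])
E
```

```text
{'clock': 0.0, 'joint_pos': array([-1.27598346e+00,  2.41432667e-01,  3.71583534e-03,  1.33517503e+00,
        1.69710836e-05,  1.57083051e+00]), 'joint_vel': array([ 6.63579779e-06,  5.14837849e-04,  2.14929801e-03,  2.21311588e-03,
       -2.31726910e-03,  6.94696863e-04]), 'tau': array([-1.08103621e-03, -3.72316718e+01,  2.52408439e+01,  1.68222823e-02,
       -8.59889747e-05, -6.04320391e-06]), 'eef_pos': array([ 0.14510325, -0.47782716,  0.23039991]), 'tool_rot': array([ 9.89157298e-01,  1.46856194e-01, -1.45512815e-04, -1.03764619e-03]), 'ft_force': array([-0.15792235, -0.16855131, -0.79383651]), 'ft_torque': array([0.03402538, 0.02742019, 0.00145515]), 'grasp_force': 0.0, 'grip_width': 0.0855543416399312}
scene [-0.3543069  -0.73293782  0.67024606] [ 0.45464777 -0.23002573 -0.38726352  0.76838176] [[545.4583528    0.         317.25066611]
 [  0.         545.4583528  240.55656499]
 [  0.           0.           1.        ]] -0.035801419391976605
top [ 0.28687867 -0.07528067  1.38015398] [ 0.06309062 -0.06402926 -0.70422241  0.70426602] [[561.79553742   0.         308.74162402]
 [  0.         561.79553742 234.0998844 ]
 [  0.           0.           1.        ]] -0.14165487423764525
```

View pics/scene0.png

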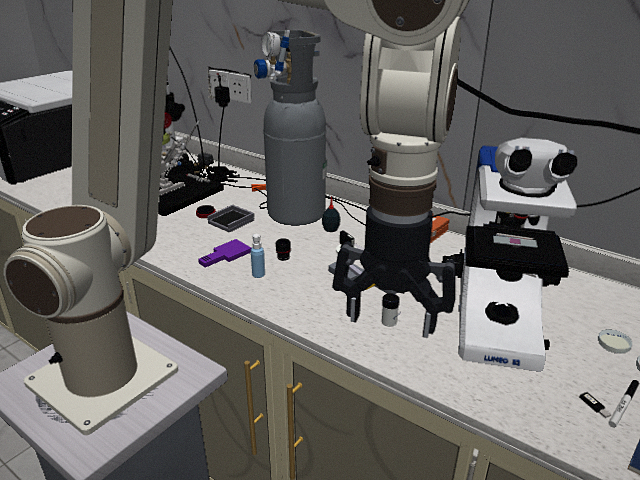

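View pics/top0.png

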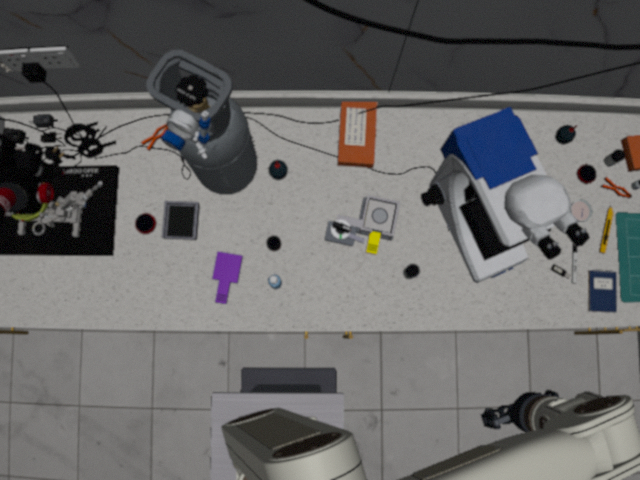

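The scene view shows the arm in front of the rack. In the top view, the rack is at (378,215), dial at (341,232), yellow tongue at (373,242), tray at (181,220), can at (411,270), spray at (275,282) and eyepiece at (274,243). The purple decoy is at (227,272). Next I'll measure these points and zoom in.

```bash
python3 - <<'E'
from h import *
import pickle
c=pickle.load(open("top.pkl","rb"));W=cloud(c);im=c["image"]
for n,(u,v) in dict(rack=(378,215),dial=(336,228),knob=(348,232),tongue=(373,244),tray=(181,220),can=(411,270),spray=(275,282),eye=(274,243),blow=(278,170),ring=(146,223),table=(320,280)).items(): print(n,W[v,u].round(4))
hsv=cv2.cvtColor(im,cv2.COLOR_RGB2HSV)
m=(hsv[...,0]>22)&(hsv[...,0]<35)&(hsv[...,1]>150);m[:200]=0;m[270:]=0;m[:,:330]=0;m[:,420:]=0
p=W[m];print("yellow",m.sum(),np.nanmin(p,0),np.nanmax(p,0),np.nanmedian(p,0))
# rack walls: z 60..70mm
def rect(mask,name):
    p=W[mask];p=p[~np.isnan(p[:,0])]
    r=cv2.minAreaRect((p[:,:2]*1000).astype(np.float32));print(name,len(p),r,np.median(p[:,2]))
uu,vv=np.meshgrid(np.arange(640),np.arange(480))
z=W[...,2]
rect((uu>355)&(uu<402)&(vv>190)&(vv<240)&(z>.058)&(z<.075),"shaft top")
rect((uu>322)&(uu<358)&(vv>215)&(vv<250)&(z>.085)&(z<.12),"knob")
rect((uu>322)&(uu<358)&(vv>212)&(vv<250)&(z>.055)&(z<.075),"dial")
rect((uu>320)&(uu<358)&(vv>212)&(vv<250)&(z>.010)&(z<.024),"foot")
rect((uu>158)&(uu<205)&(vv>195)&(vv<245)&(z>.018)&(z<.03),"tray walls")
rect((uu>155)&(uu<205)&(vv>195)&(vv<245)&(z>.007),"tray all")
a=cv2.resize(im[190:280,320:430],None,fx=6,fy=6,interpolation=cv2.INTER_CUBIC)
cv2.imwrite("pics/topz.png",a[...,::-1])
E
```

```text
rack [ 0.5731 -0.2434  0.0637]
dial [ 0.5367 -0.1409  0.0873]
knob [ 0.5267 -0.1688  0.0901]
tongue [ 0.5067 -0.2329  0.0383]
tray [0.5717 0.2429 0.0119]
can [ 0.4409 -0.3204  0.0566]
spray [ 0.4084 -0.      0.1021]
eye [0.5087 0.0069 0.0408]
blow [ 0.688  -0.0016  0.0548]
ring [0.5635 0.3311 0.0151]
table [ 0.4236 -0.1049 -0.0044]
yellow 231 [ 0.48496308 -0.25145342  0.02726324] [ 0.53829616 -0.21766724  0.05873297] [ 0.5127361  -0.23373872  0.03349554]
shaft top 1064 ((573.1265869140625, -241.3231201171875), (95.40786743164062, 89.72453308105469), 77.2829360961914) 0.062767801961912
knob 116 ((538.324951171875, -152.18984985351562), (43.02235412597656, 12.834301948547363), 68.01911926269531) 0.10083479726155764
dial 310 ((542.2086181640625, -160.54849243164062), (60.537750244140625, 57.201866149902344), 74.61058044433594) 0.065403624365168
foot 298 ((535.0271606445312, -155.71780395507812), (77.5549087524414, 52.82858657836914), 75.43721771240234) 0.016720833502738452
tray walls 285 ((571.4398803710938, 243.15594482421875), (87.01432037353516, 94.83753204345703), 87.513916015625) 0.022437598030440542
tray all 1255 ((570.6829833984375, 244.51759338378906), (103.95394134521484, 119.79142761230469), 4.680270671844482) 0.012692432651263408
```

View pics/topz.png

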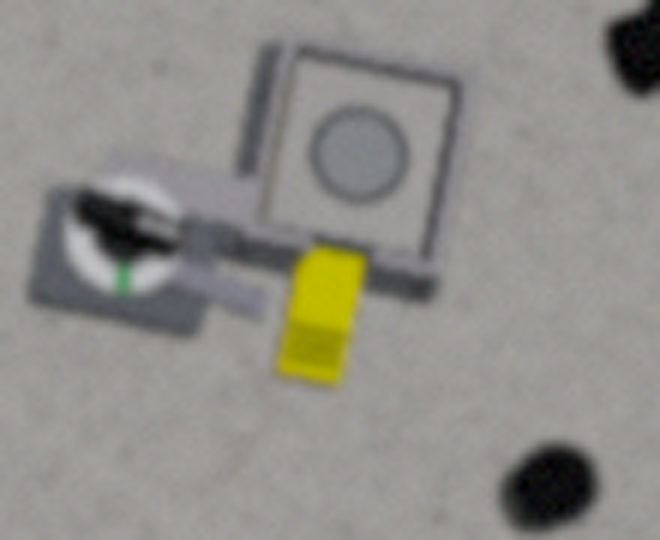

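The crop shows the rack yawed about −13°. The knob is about 0.16 rad past the red mark, with its pointer to the right (crop 175,235) and the green mark at (125,278). The tongue runs from (340,250) to (310,380) in the crop. I'll move toward the knob and clear the scene view.

Request:
drive_tool --slide '[[0.12,-0.05,0],[0.24,-0.1,0],[0.36,-0.16,0],[0.48,-0.21,0],[0.6,-0.26,0],[0.72,-0.31,0],[0.84,-0.37,0],[0.96,-0.42,0]]' --rotation '[[0,0,-0.12],[0,0,-0.25],[0,0,-0.37],[0,0,-0.5],[0,0,-0.62],[0,0,-0.75],[0,0,-0.87],[0,0,-1]]' --gripper 0.6

```text
clock: 1.1
eef_pos: [0.3449, -0.3071, 0.2309]
tool_rot: [0.922, 0.388, -0.0, -0.0]
ft_force: [-0.0, -0.1, 0.5]
grip_width: 0.051
grasp_force: 0.0
```

```bash
cat >> h.py <<'E'
def plan(p,psi_deg):
    "tool-frame scaled shift/turn from the measured pose to p, tool down with heading psi"
    o=bot.get_obs();T=R.from_quat(o["tool_rot"])
    G=R.from_euler("z",psi_deg,degrees=True)*R.from_euler("x",np.pi)
    s=T.inv().apply(np.array(p)-o["eef_pos"])/.25;r=(T.inv()*G).as_rotvec()/.5
    m=T.as_matrix()
    print("t",round(o["clock"],2),"pos",o["eef_pos"].round(4),"psi",np.degrees(np.arctan2(m[1,0],m[0,0])).round(2),"q6",o["joint_pos"][5].round(2),"q1",o["joint_pos"][0].round(2),"w",round(o["grip_width"],4),"gf",round(o["grasp_force"],1),"F",o["ft_force"].round(1))
    print("slide",s.round(3),"rot",r.round(3))
E
python3 - <<'E'
from h import *
import pickle
plan((.536,-.152,.20),68)
c=bot.camera("scene");pickle.dump(c,open("scene1.pkl","wb"))
cv2.imwrite("pics/scene1.png",c["image"][...,::-1])
c=pickle.load(open("top.pkl","rb"));W=cloud(c)
uu,vv=np.meshgrid(np.arange(640),np.arange(480));z=W[...,2]
for n,m in dict(shaft=(uu>345)&(uu<402)&(vv>185)&(vv<245)&(z>.054)&(z<.075),foot=(uu>315)&(uu<358)&(vv>212)&(vv<255)&(z>.010)&(z<.024),tray=(uu>155)&(uu<205)&(vv>195)&(vv<245)&(z>.017)&(z<.03)).items():
    m=m.astype(np.uint8)
    k=cv2.connectedComponents(m)[1];
    lab=1+np.argmax([ (k==i).sum() for i in range(1,k.max()+1)])
    p=W[k==lab][:,:2]*1000
    best=[]
    for yaw in np.arange(-25,15,.5):
        a=np.radians(yaw);q=p@np.array([[np.cos(a),-np.sin(a)],[np.sin(a),np.cos(a)]])
        lo,hi=np.percentile(q,2,axis=0),np.percentile(q,98,axis=0)
        best.append((np.prod(hi-lo),yaw,hi-lo,(hi+lo)/2))
    b=min(best,key=lambda t:t[0]);a=np.radians(b[1]);
    ctr=np.array([[np.cos(a),-np.sin(a)],[np.sin(a),np.cos(a)]])@b[3]
    print(n,len(p),b[1],b[2].round(1),ctr.round(1))
E
```

```text
t 1.1 pos [ 0.3449 -0.3071  0.2309] psi 45.67 q6 1.62 q1 -0.73 w 0.051 gf 0.0 F [-0.  -0.1  0.5]
slide [0.978 0.113 0.123] rot [-0.002 -0.    -0.78 ]
shaft 1269 -15.5 [ 85.  108.3] [ 575.2 -233.1]
foot 242 -25.0 [44.  74.6] [ 531.6 -151.6]
tray 289 -2.5 [92.  85.2] [571.8 243.4]
```

View pics/scene1.png

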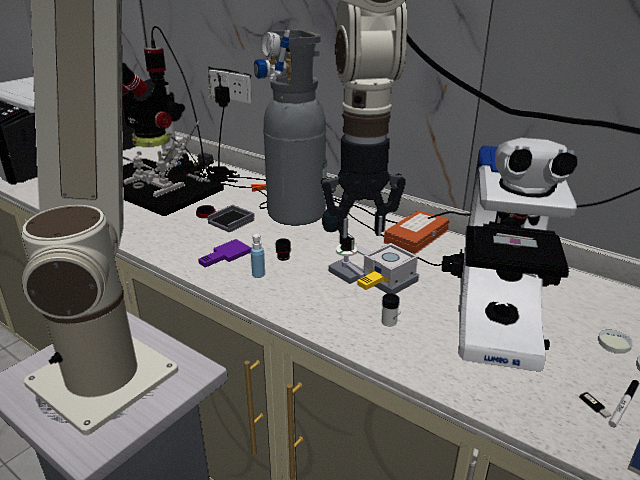

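The scene view is now clear: tongue tip at (365,282), knob at (347,243), shaft at (390,262), can at (390,310) standing in front-right. I'll fit the rack pose to a height model using both views, and make the second approach move.

Request:
drive_tool --slide '[[0.12,0.01,0],[0.24,0.03,0],[0.36,0.04,0],[0.48,0.05,0],[0.6,0.07,0],[0.72,0.08,0.0],[0.84,0.1,0],[0.97,0.11,0]]' --rotation '[[0,0,-0.1],[0,0,-0.2],[0,0,-0.3],[0,0,-0.4],[0,0,-0.5],[0,0,-0.6],[0,0,-0.7],[0,0,-0.78]]'

```text
clock: 2.15
eef_pos: [0.5343, -0.1539, 0.2307]
tool_rot: [0.829, 0.559, -0.0, -0.0]
ft_force: [-0.9, -1.2, 0.8]
grip_width: 0.0513
grasp_force: 0.0
```

```bash
cat > fit.py <<'E'
from h import *
import pickle
from scipy.optimize import minimize
def loc(P,p):
    a=p[2];d=P[:,:2]-p[:2];return d@np.array([[np.cos(a),-np.sin(a)],[np.sin(a),np.cos(a)]])
def box(q,x0,x1,y0,y1):return (q[:,0]>x0)&(q[:,0]<x1)&(q[:,1]>y0)&(q[:,1]<y1)
def rackh(q):
    h=np.zeros(len(q))
    h[box(q,-43,49,-46,46)]=20;h[box(q,-78,-28,46,120)]=18
    h[box(q,-90,-40,-14,14)]=34
    h[box(q,-43.5,43.5,-40.5,40.5)]=63
    h[np.hypot(q[:,0]+53,q[:,1]-86)<24]=66
    return h
def trayh(q):
    h=np.zeros(len(q));h[box(q,-47,47,-43,43)]=24;h[box(q,-48,41,-37,37)]=12
    return h
def fit(P,hf,p0,rng,sx):
    def cost(p):
        dz=P[:,2]-p[3]-hf(loc(P,p));return np.mean(np.minimum(np.abs(dz),12))
    best=None
    for dx in(-6,0,6):
        for dy in(-6,0,6):
            for da in(-.05,.05):
                s=np.array([p0[0]+dx,p0[1]+dy,p0[2]+da,-2.])
                sim=np.vstack([s]+[s+np.eye(4)[i]*[5,5,.08,2][i] for i in range(4)])
                r=minimize(cost,s,method="Nelder-Mead",options=dict(initial_simplex=sim,maxiter=300))
                if best is None or r.fun<best.fun:best=r
    return best
if __name__=="__main__":
    for nm in("top","scene1"):
        W=cloud(pickle.load(open(nm+".pkl","rb"))).reshape(-1,3)*1000
        for n,hf,p0,rr in(("rack",rackh,(572,-245,-.22),140),("tray",trayh,(571,243,-.03),75)):
            P=W[(np.hypot(W[:,0]-p0[0],W[:,1]-p0[1])<rr)&(W[:,2]<75)]
            if n=="rack":P=P[np.hypot(P[:,0]-441,P[:,1]+322)>45]
            b=fit(P,hf,p0,0,0);print(nm,n,len(P),b.x.round(3),round(b.fun,2))
E
python3 fit.py
```

```text
top rack 9026 [ 5.73277e+02 -2.47702e+02 -2.12000e-01 -6.60000e-01] 3.14
top tray 2674 [ 5.72132e+02  2.43996e+02 -4.80000e-02 -7.41000e-01] 2.9
scene1 rack 6631 [ 5.72800e+02 -2.49891e+02 -2.22000e-01  7.70000e-02] 4.23
scene1 tray 1261 [ 5.74771e+02  2.45790e+02 -3.50000e-02  1.10000e+00] 4.02
```

Both views agree: rack at (573, −249) mm with yaw −0.216, tray at (573, 245) mm with yaw −0.04. The knob axis works out to about (539, −153). I'll descend on the knob.

Request:
drive_tool --slide '[[0.01,0.016,0.1],[0.01,0.016,0.2],[0.01,0.016,0.3],[0.01,0.016,0.4],[0.01,0.016,0.48],[0.01,0.016,0.55],[0.01,0.016,0.6],[0.01,0.016,0.62]]' --rotation '[[0,0,0],[0,0,0],[0,0,0],[0,0,0],[0,0,0],[0,0,0],[0,0,0],[0,0,0]]'

```text
clock: 3.15
eef_pos: [0.5379, -0.1535, 0.0753]
tool_rot: [0.83, 0.558, -0.001, -0.001]
ft_force: [0.3, -0.1, 0.1]
grip_width: 0.051
grasp_force: 0.0
```

Request:
drive_tool --slide '[[0,0,0],[0,0,0],[0,0,0],[0,0,0],[0,0,0],[0,0,0],[0,0,0],[0,0,0]]' --rotation '[[0,0,0],[0,0,0],[0,0,0],[0,0,0],[0,0,0],[0,0,0],[0,0,0],[0,0,0]]' --gripper 0

```text
clock: 4.15
eef_pos: [0.5394, -0.1539, 0.0772]
tool_rot: [0.83, 0.558, 0.001, 0.001]
ft_force: [1.7, -1.4, 5.6]
grip_width: 0.0109
grasp_force: 60.2
```

```bash
python3 - <<'E'
from h import *
plan((.539,-.153,.076),-2.6)
E
```

```text
t 4.15 pos [ 0.5394 -0.1539  0.0772] psi 67.88 q6 1.68 q1 -0.28 w 0.0109 gf 60.2 F [ 1.7 -1.4  5.6]
slide [ 0.003 -0.003  0.005] rot [ 0.004 -0.003  2.46 ]
```

Request:
drive_tool --slide '[[0,0,0],[0,0,0],[0,0,0],[0,0,0],[0,0,0],[0,0,0],[0,0,0],[0,0,0]]' --rotation '[[0,0,0.1],[0,0,0.2],[0,0,0.3],[0,0,0.4],[0,0,0.5],[0,0,0.6],[0,0,0.7],[0,0,0.82]]'

```text
clock: 5.15
eef_pos: [0.5388, -0.1535, 0.0772]
tool_rot: [0.926, 0.377, 0.0, 0.0]
ft_force: [-0.7, 0.3, 7.1]
grip_width: 0.011
grasp_force: 60.6
```

Request:
drive_tool --slide '[[0,0,0],[0,0,0],[0,0,0],[0,0,0],[0,0,0],[0,0,0],[0,0,0],[0,0,0]]' --rotation '[[0,0,0.1],[0,0,0.2],[0,0,0.3],[0,0,0.4],[0,0,0.5],[0,0,0.6],[0,0,0.7],[0,0,0.82]]'

```text
clock: 6.15
eef_pos: [0.5384, -0.1529, 0.0772]
tool_rot: [0.984, 0.181, 0.0, -0.001]
ft_force: [-1.8, 2.7, 8.1]
grip_width: 0.0109
grasp_force: 60.8
```

Request:
drive_tool --slide '[[0,0,0],[0,0,0],[0,0,0],[0,0,0],[0,0,0],[0,0,0],[0,0,0],[0,0,0]]' --rotation '[[0,0,0.1],[0,0,0.2],[0,0,0.3],[0,0,0.4],[0,0,0.5],[0,0,0.6],[0,0,0.75],[0,0,0.83]]'

```text
clock: 7.15
eef_pos: [0.5383, -0.1522, 0.0772]
tool_rot: [1.0, -0.025, -0.0, -0.001]
ft_force: [-2.4, 3.5, 8.9]
grip_width: 0.0108
grasp_force: 60.8
```

```bash
python3 - <<'E'
from h import *
plan((.539,-.153,.2),-2.6)
E
```

```text
t 7.15 pos [ 0.5383 -0.1522  0.0772] psi -2.89 q6 2.92 q1 -0.28 w 0.0108 gf 60.8 F [-2.4  3.5  8.9]
slide [ 0.003  0.002 -0.491] rot [-0.005  0.    -0.01 ]
```

Knob turned. I'll release it, rise, and check.

Request:
drive_tool --slide '[[0,0,0],[0,0,0],[0,0,0],[0,0,0],[0,0,-0.1],[0,0,-0.25],[0,0,-0.4],[0,0,-0.55]]' --rotation '[[0,0,0],[0,0,0],[0,0,0],[0,0,0],[0,0,0],[0,0,0],[0,0,0],[0,0,0]]' --gripper 0.55

```text
clock: 8.15
eef_pos: [0.5384, -0.1536, 0.2149]
tool_rot: [1.0, -0.025, -0.0, -0.0]
ft_force: [1.7, 0.5, -0.5]
grip_width: 0.0469
grasp_force: 0.0
```

Request:
drive_tool --slide '[[-0.05,0.03,0],[-0.1,0.07,0],[-0.15,0.1,0],[-0.2,0.14,0],[-0.25,0.17,0],[-0.3,0.2,0],[-0.35,0.24,0],[-0.4,0.3,0]]' --rotation '[[0,0,-0.12],[0,0,-0.25],[0,0,-0.37],[0,0,-0.5],[0,0,-0.62],[0,0,-0.75],[0,0,-0.87],[0,0,-1]]'

```text
clock: 9.15
eef_pos: [0.4344, -0.2236, 0.2138]
tool_rot: [0.975, 0.224, -0.0, -0.0]
ft_force: [-0.4, -1.0, -0.1]
grip_width: 0.0471
grasp_force: 0.0
```

```bash
python3 - <<'E'
from h import *
import pickle
from fit import loc
o=bot.get_obs();print(o["eef_pos"],o["joint_pos"])
a={}
for n in("top","scene"):
    c=bot.camera(n);pickle.dump(c,open(n+"2.pkl","wb"))
    im=c["image"];W=cloud(c)*1000
    hsv=cv2.cvtColor(im,cv2.COLOR_RGB2HSV)
    m=(hsv[...,0]>22)&(hsv[...,0]<35)&(hsv[...,1]>150)&(np.hypot(W[...,0]-510,W[...,1]+235)<80)
    P=W[m];q=loc(P,(573,-248.8,-.216));t=(P[:,2]>29)&(P[:,2]<40)
    print(n,m.sum(),t.sum(),"rack-frame tongue",np.percentile(q[t],[2,50,98],axis=0).round(1),np.median(P[t,2]))
    k=(W[...,2]>85)&(W[...,2]<112)&(np.hypot(W[...,0]-539,W[...,1]+153)<32);K=W[k]
    print("knob",len(K),cv2.minAreaRect(K[:,:2].astype(np.float32)))
    a[n]=im
A=cv2.resize(a["top"][190:290,310:430],None,fx=4,fy=4);B=cv2.resize(a["scene"][210:310,310:410],None,fx=4,fy=4)
cv2.imwrite("pics/chk.png",np.hstack([A[:400],B[:400,:320]])[...,::-1])
E
```

```text
[ 0.43439703 -0.22364362  0.21378445] [-4.75438155e-01  2.26668916e-01 -5.92029508e-02  1.28503603e+00
 -1.35195557e-05  2.21370494e+00]
top 80 72 rack-frame tongue [[-83.6   2.9]
 [-57.2  10. ]
 [-37.4  14.4]] 32.66859699298963
knob 102 ((538.7106323242188, -150.8741912841797), (44.727447509765625, 11.99648380279541), 0.5446615219116211)
scene 218 177 rack-frame tongue [[-88.2 -15. ]
 [-60.3  -1.7]
 [-33.5  15. ]] 33.98895827213011
knob 151 ((540.076171875, -154.74884033203125), (14.603014945983887, 46.19859313964844), 87.24019622802734)
```

View pics/chk.png

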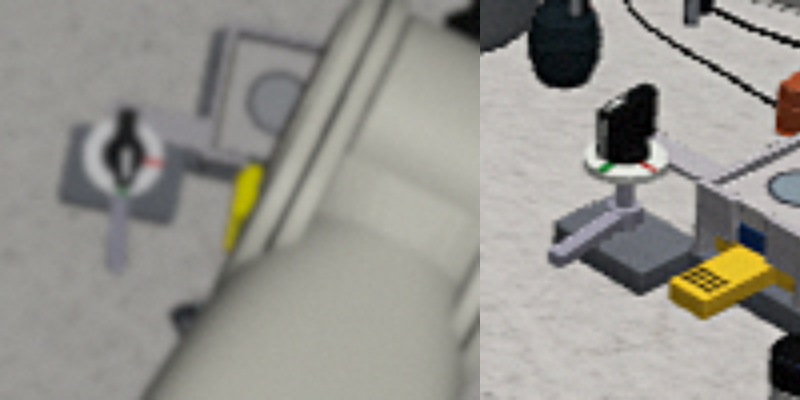

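The knob pointer and arm are on the green mark (top crop 120,185), and the spacer is still seated. Its tongue in the rack frame spans y ±15 with the tip at −88 mm, as expected. Now I'll turn the tool half round for the tongue, since the wrist range requires it for the tray.

Request:
drive_tool --slide '[[0,0,0],[0,0,0],[0,0,0],[0,0,0],[0,0,0],[0,0,0],[0,0,0],[0,0,0]]' --rotation '[[0,0,-0.12],[0,0,-0.25],[0,0,-0.37],[0,0,-0.5],[0,0,-0.62],[0,0,-0.75],[0,0,-0.87],[0,0,-1]]'

```text
clock: 10.25
eef_pos: [0.4353, -0.2231, 0.2138]
tool_rot: [0.889, 0.458, 0.0, -0.0]
ft_force: [0.2, 0.2, -0.7]
grip_width: 0.0469
grasp_force: 0.0
```

Request:
drive_tool --slide '[[0,0,0],[0,0,0],[0,0,0],[0,0,0],[0,0,0],[0,0,0],[0,0,0],[0,0,0]]' --rotation '[[0,0,-0.12],[0,0,-0.25],[0,0,-0.37],[0,0,-0.5],[0,0,-0.62],[0,0,-0.75],[0,0,-0.87],[0,0,-1]]'

```text
clock: 11.25
eef_pos: [0.4353, -0.2231, 0.2137]
tool_rot: [0.748, 0.664, 0.0, -0.0]
ft_force: [0.0, 0.1, 0.2]
grip_width: 0.0469
grasp_force: 0.0
```

Request:
drive_tool --slide '[[0,0,0],[0,0,0],[0,0,0],[0,0,0],[0,0,0],[0,0,0],[0,0,0],[0,0,0]]' --rotation '[[0,0,-0.12],[0,0,-0.25],[0,0,-0.37],[0,0,-0.5],[0,0,-0.62],[0,0,-0.75],[0,0,-0.87],[0,0,-1]]'

```text
clock: 12.25
eef_pos: [0.4353, -0.2231, 0.2137]
tool_rot: [0.561, 0.828, 0.0, -0.0]
ft_force: [0.7, 0.5, -0.5]
grip_width: 0.0471
grasp_force: 0.0
```

Request:
drive_tool --slide '[[0,0,0],[0,0,0],[0,0,0],[0,0,0],[0,0,0],[0,0,0],[0,0,0],[0,0,0]]' --rotation '[[0,0,-0.12],[0,0,-0.25],[0,0,-0.37],[0,0,-0.5],[0,0,-0.62],[0,0,-0.75],[0,0,-0.87],[0,0,-1]]'

```text
clock: 13.25
eef_pos: [0.4353, -0.2231, 0.2137]
tool_rot: [0.338, 0.941, 0.0, 0.0]
ft_force: [0.0, -1.6, -0.5]
grip_width: 0.0467
grasp_force: 0.0
```

```bash
python3 - <<'E'
from h import *
plan((.4997,-.2327,.12),167.6)
E
```

```text
t 13.25 pos [ 0.4353 -0.2231  0.2137] psi 140.45 q6 0.22 q1 -0.47 w 0.0467 gf 0.0 F [ 0.  -1.6 -0.5]
slide [-0.223  0.134  0.375] rot [ 0.001 -0.    -0.948]
```

Request:
drive_tool --slide '[[-0.03,0.02,0.05],[-0.06,0.035,0.1],[-0.09,0.055,0.15],[-0.12,0.07,0.2],[-0.15,0.09,0.25],[-0.18,0.11,0.3],[-0.2,0.12,0.35],[-0.223,0.134,0.375]]' --rotation '[[0,0,-0.12],[0,0,-0.25],[0,0,-0.37],[0,0,-0.5],[0,0,-0.62],[0,0,-0.75],[0,0,-0.87],[0,0,-0.95]]'

```text
clock: 14.25
eef_pos: [0.4994, -0.2327, 0.1192]
tool_rot: [0.108, 0.994, 0.0, -0.001]
ft_force: [0.1, 0.4, 0.0]
grip_width: 0.0473
grasp_force: 0.0
```

```bash
python3 - <<'E'
from h import *
from fit import loc
plan((.4997,-.2327,.009),167.6)
c=bot.camera("scene");im=c["image"];W=cloud(c)*1000
hsv=cv2.cvtColor(im,cv2.COLOR_RGB2HSV)
m=(hsv[...,0]>22)&(hsv[...,0]<35)&(hsv[...,1]>150)&(np.hypot(W[...,0]-510,W[...,1]+235)<80)
P=W[m];q=loc(P,(573,-248.8,-.216));t=(P[:,2]>29)&(P[:,2]<40)
print(t.sum(),np.percentile(q[t],[2,50,98],axis=0).round(1))
cv2.imwrite("pics/g1.png",cv2.resize(im[170:320,280:460],None,fx=4,fy=4)[...,::-1])
E
```

```text
t 14.25 pos [ 0.4994 -0.2327  0.1192] psi 167.64 q6 -0.22 q1 -0.44 w 0.0473 gf 0.0 F [0.1 0.4 0. ]
slide [-0.002  0.     0.441] rot [ 0.001 -0.003  0.002]
176 [[-88.6 -13.9]
 [-60.   -1.5]
 [-35.1  14.1]]
```

View pics/g1.png

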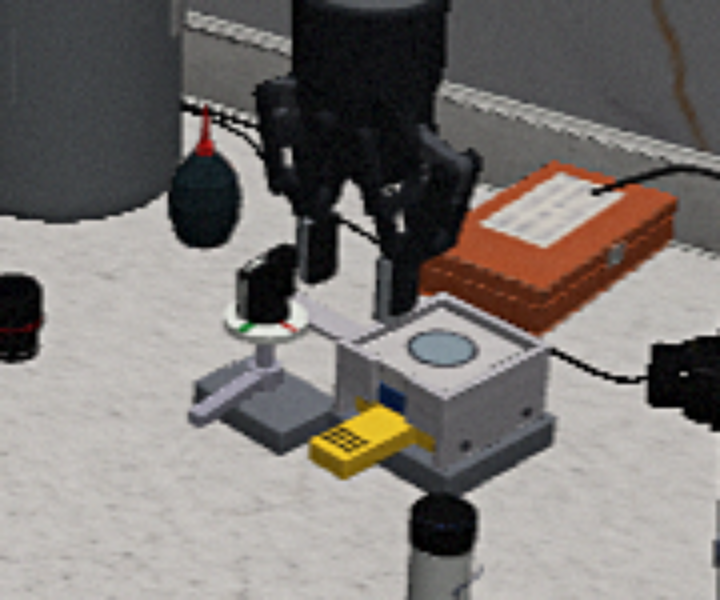

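The fingers hover centred above the tongue (crop 345,450), with the knob on green and everything else in place. I'll descend and grip.

Request:
drive_tool --slide '[[0,0,0.07],[0,0,0.14],[0,0,0.21],[0,0,0.28],[0,0,0.34],[0,0,0.39],[0,0,0.42],[0,0,0.44]]' --rotation '[[0,0,0],[0,0,0],[0,0,0],[0,0,0],[0,0,0],[0,0,0],[0,0,0],[0,0,0]]'

```text
clock: 15.3
eef_pos: [0.4993, -0.2333, 0.0098]
tool_rot: [0.108, 0.994, 0.0, 0.0]
ft_force: [0.2, -0.5, 0.2]
grip_width: 0.0466
grasp_force: 0.0
```

Request:
drive_tool --slide '[[0,0,0],[0,0,0],[0,0,0],[0,0,0],[0,0,0],[0,0,0],[0,0,0],[0,0,0]]' --rotation '[[0,0,0],[0,0,0],[0,0,0],[0,0,0],[0,0,0],[0,0,0],[0,0,0],[0,0,0]]' --gripper 0

```text
clock: 16.3
eef_pos: [0.4992, -0.2331, 0.0102]
tool_rot: [0.108, 0.994, 0.0, 0.0]
ft_force: [-1.0, 1.7, 3.1]
grip_width: 0.027
grasp_force: 59.1
```

```bash
python3 - <<'E'
from h import *
o=bot.get_obs();p=o["eef_pos"]
plan(p+.12*np.array([-.9768,.2143,0]),167.6)
E
```

```text
t 16.3 pos [ 0.4992 -0.2331  0.0102] psi 167.59 q6 -0.22 q1 -0.44 w 0.027 gf 59.1 F [-1.   1.7  3.1]
slide [ 0.48 -0.   -0.  ] rot [ 0.  0. -0.]
```

Request:
drive_tool --slide '[[0.02,0,0],[0.05,0,0],[0.08,0,0],[0.11,0,0],[0.14,0,0],[0.17,0,0],[0.2,0,0],[0.23,0,0]]' --rotation '[[0,0,0],[0,0,0],[0,0,0],[0,0,0],[0,0,0],[0,0,0],[0,0,0],[0,0,0]]'

```text
clock: 17.3
eef_pos: [0.4424, -0.2208, 0.0101]
tool_rot: [0.108, 0.994, -0.0, -0.0]
ft_force: [1.9, -1.0, -0.2]
grip_width: 0.0271
grasp_force: 59.1
```

Request:
drive_tool --slide '[[0.02,0,0],[0.05,0,0],[0.08,0,0],[0.12,0,0],[0.16,0,0],[0.2,0,0],[0.25,0,0],[0.27,0,0]]' --rotation '[[0,0,0],[0,0,0],[0,0,0],[0,0,0],[0,0,0],[0,0,0],[0,0,0],[0,0,0]]'

```text
clock: 18.3
eef_pos: [0.3758, -0.2059, 0.01]
tool_rot: [0.108, 0.994, 0.0, -0.001]
ft_force: [0.9, -0.2, -0.7]
grip_width: 0.0272
grasp_force: 58.9
```

```bash
python3 - <<'E'
from h import *
plan((.38,-.2,.15),170)
c=bot.camera("scene");im=c["image"]
cv2.imwrite("pics/g2.png",cv2.resize(im[170:320,280:460],None,fx=4,fy=4)[...,::-1])
E
```

```text
t 18.3 pos [ 0.3758 -0.2059  0.01  ] psi 167.56 q6 -0.28 q1 -0.5 w 0.0272 gf 58.9 F [ 0.9 -0.2 -0.7]
slide [-0.011  0.027 -0.56 ] rot [ 0.001 -0.002 -0.085]
```

View pics/g2.png

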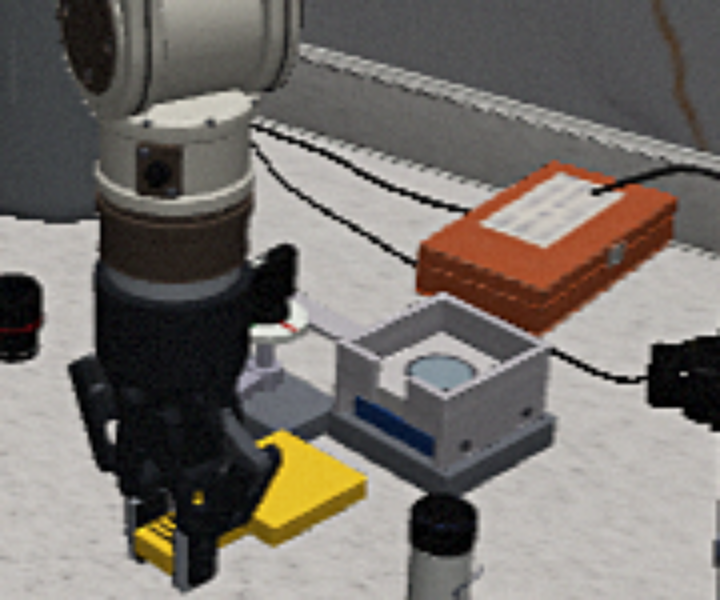

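The inserts have dropped, with blue visible in the mouth (crop 395,425). The spacer is out and level in the gripper. I'll lift it and check the cylinder clearance near the tray.

Request:
drive_tool --slide '[[0.02,0,-0.06],[0.04,0,-0.15],[0.05,0,-0.24],[0.05,0,-0.33],[0.05,0,-0.42],[0.05,0,-0.52],[0.05,0,-0.6],[0.05,0,-0.66]]' --rotation '[[0,0,0],[0,0,0],[0,0,0],[0,0,0],[0,0,0],[0,0,0],[0,0,0],[0,0,0]]'

```text
clock: 19.35
eef_pos: [0.3654, -0.2039, 0.1773]
tool_rot: [0.108, 0.994, -0.001, 0.001]
ft_force: [0.3, 0.5, -1.4]
grip_width: 0.0272
grasp_force: 58.9
```

```bash
python3 - <<'E'
from h import *
import pickle
W=np.vstack([cloud(pickle.load(open(n+".pkl","rb"))).reshape(-1,3) for n in("top","scene1")])
W=W[(W[:,0]>.45)&(W[:,0]<.95)&(W[:,1]>-.02)&(W[:,1]<.4)]
for a,b in((.12,.2),(.2,.3),(.3,.4),(.4,.5)):
    P=W[(W[:,2]>a)&(W[:,2]<b)];d=np.hypot(P[:,0]-.495,P[:,1]-.248)
    print(a,len(P),np.percentile(P[:,:2],[1,99],axis=0).round(3).tolist(),"dist to hand axis",np.percentile(d,1).round(3))
plan((.40,.02,.18),170)
E
```

```text
0.12 4502 [[0.637, -0.013], [0.903, 0.393]] dist to hand axis 0.17
0.2 8473 [[0.635, -0.011], [0.903, 0.395]] dist to hand axis 0.17
0.3 9721 [[0.625, -0.012], [0.902, 0.393]] dist to hand axis 0.174
0.4 13574 [[0.628, -0.005], [0.903, 0.393]] dist to hand axis 0.155
t 19.35 pos [ 0.3654 -0.2039  0.1773] psi 167.59 q6 -0.29 q1 -0.51 w 0.0272 gf 58.9 F [ 0.3  0.5 -1.4]
slide [ 0.057  0.904 -0.012] rot [-0.002  0.005 -0.084]
```

Request:
drive_tool --slide '[[0.005,0.08,0],[0.01,0.2,0],[0.02,0.32,0],[0.03,0.44,0],[0.04,0.56,0],[0.05,0.68,0],[0.055,0.8,0],[0.06,0.9,0]]' --rotation '[[0,0,-0.01],[0,0,-0.03],[0,0,-0.05],[0,0,-0.07],[0,0,-0.08],[0,0,-0.1],[0,0,-0.12],[0,0,-0.14]]'

```text
clock: 20.35
eef_pos: [0.399, 0.0204, 0.1763]
tool_rot: [0.073, 0.997, 0.0, 0.001]
ft_force: [0.2, -0.5, -1.2]
grip_width: 0.027
grasp_force: 59.0
```

```bash
python3 - <<'E'
from h import *
plan((.4946,.2483,.12),177.6)
E
```

```text
t 20.35 pos [0.399  0.0204 0.1763] psi 171.65 q6 0.2 q1 0.05 w 0.027 gf 59.0 F [ 0.2 -0.5 -1.2]
slide [-0.246  0.957  0.226] rot [ 0.001  0.003 -0.208]
```

Request:
drive_tool --slide '[[-0.02,0.08,0],[-0.05,0.2,0],[-0.08,0.33,0],[-0.12,0.46,0],[-0.15,0.6,0.05],[-0.19,0.74,0.11],[-0.22,0.86,0.17],[-0.246,0.957,0.22]]' --rotation '[[0,0,-0.02],[0,0,-0.05],[0,0,-0.08],[0,0,-0.1],[0,0,-0.13],[0,0,-0.16],[0,0,-0.19],[0,0,-0.21]]'

```text
clock: 21.35
eef_pos: [0.495, 0.2484, 0.1205]
tool_rot: [0.02, 1.0, 0.0, 0.0]
ft_force: [0.3, 0.4, -1.0]
grip_width: 0.0271
grasp_force: 59.0
```

```bash
python3 - <<'E'
from h import *
import pickle
plan((.4946,.2483,.03),177.6)
for n in("top","scene"):
    c=bot.camera(n);im=c["image"];W=cloud(c)*1000
    hsv=cv2.cvtColor(im,cv2.COLOR_RGB2HSV)
    m=(hsv[...,0]>22)&(hsv[...,0]<35)&(hsv[...,1]>150)&(np.hypot(W[...,0]-550,W[...,1]-245)<120)
    P=W[m];t=P[:,2]>np.percentile(P[:,2],60)-5;P=P[t]
    print(n,len(P),np.percentile(P,[2,50,98],axis=0).round(1).tolist(),cv2.minAreaRect(P[P[:,0]>545][:,:2].astype(np.float32)))
cv2.imwrite("pics/g3.png",cv2.resize(im[140:290,130:310],None,fx=4,fy=4)[...,::-1])
E
```

```text
t 21.35 pos [0.495  0.2484 0.1205] psi 177.68 q6 0.51 q1 0.47 w 0.0271 gf 59.0 F [ 0.3  0.4 -1. ]
slide [ 0.002 -0.001  0.362] rot [0.001 0.001 0.003]
top 726 [[482.8, 212.6, 139.4], [569.8, 238.9, 143.5], [602.6, 274.5, 274.4]] ((574.760498046875, 245.40771484375), (62.61436080932617, 58.08273696899414), 89.5750732421875)
scene 253 [[484.3, 215.0, 139.5], [567.6, 240.0, 143.2], [604.5, 273.8, 145.7]] ((575.8123779296875, 243.64096069335938), (61.3741569519043, 64.5887680053711), 0.49725234508514404)
```

View pics/g3.png

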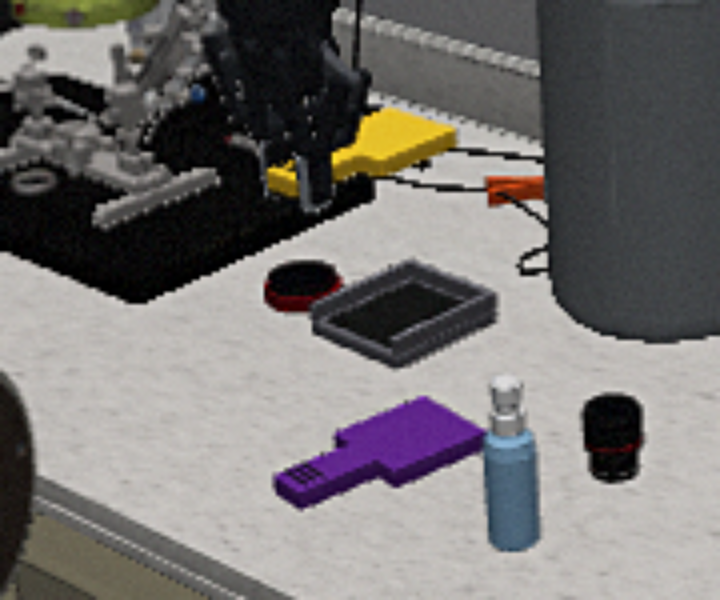

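The spacer hangs level above the tray (crop 380,145 over tray 405,315), with its rear edge at x≈605 and centre y≈244.5, matching the tray centre. I'll lower it in two stages.

Request:
drive_tool --slide '[[0,0,0.05],[0,0,0.12],[0,0,0.19],[0,0,0.26],[0,0,0.32],[0,0,0.36],[0,0,0.38],[0,0,0.4]]' --rotation '[[0,0,0],[0,0,0],[0,0,0],[0,0,0],[0,0,0],[0,0,0],[0,0,0],[0,0,0]]'

```text
clock: 22.45
eef_pos: [0.4949, 0.2471, 0.0202]
tool_rot: [0.021, 1.0, 0.0, 0.0]
ft_force: [0.3, 0.1, -0.8]
grip_width: 0.0269
grasp_force: 59.1
```

Request:
drive_tool --slide '[[0,0,0.01],[0,0,0.02],[0,0,0.03],[0,0,0.04],[0,0,0.05],[0,0,0.057],[0,0,0.062],[0,0,0.064]]' --rotation '[[0,0,0],[0,0,0],[0,0,0],[0,0,0],[0,0,0],[0,0,0],[0,0,0],[0,0,0]]'

```text
clock: 23.45
eef_pos: [0.4945, 0.247, 0.004]
tool_rot: [0.021, 1.0, -0.0, -0.0]
ft_force: [0.7, -0.2, -1.3]
grip_width: 0.0267
grasp_force: 59.1
```

Request:
drive_tool --slide '[[0,0,0],[0,0,0],[0,0,0],[0,0,0],[0,0,0],[0,0,0],[0,0,0],[0,0,0]]' --rotation '[[0,0,0],[0,0,0],[0,0,0],[0,0,0],[0,0,0],[0,0,0],[0,0,0],[0,0,0]]' --gripper 0.55

```text
clock: 24.45
eef_pos: [0.4945, 0.2469, 0.0041]
tool_rot: [0.021, 1.0, -0.0, -0.0]
ft_force: [0.4, 0.1, -0.3]
grip_width: 0.0469
grasp_force: 0.0
```

Request:
drive_tool --slide '[[0,0,-0.05],[0,0,-0.15],[0,0,-0.25],[0,0,-0.37],[0,0,-0.5],[0,0,-0.62],[0,0,-0.72],[0,0,-0.8]]' --rotation '[[0,0,0],[0,0,0],[0,0,0],[0,0,0],[0,0,0],[0,0,0],[0,0,0],[0,0,0]]'

```text
clock: 25.45
eef_pos: [0.4948, 0.2471, 0.2065]
tool_rot: [0.021, 1.0, 0.001, 0.001]
ft_force: [0.5, -0.3, 0.8]
grip_width: 0.047
grasp_force: 0.0
```

Request:
drive_tool --slide '[[0.04,0,0],[0.1,0,0],[0.16,0,0],[0.22,0,0],[0.28,0,0],[0.34,0,0],[0.38,0,0],[0.4,0,0]]' --rotation '[[0,0,0],[0,0,0],[0,0,0],[0,0,0],[0,0,0],[0,0,0],[0,0,0],[0,0,0]]'

```text
clock: 26.45
eef_pos: [0.394, 0.2512, 0.2042]
tool_rot: [0.021, 1.0, 0.0, 0.0]
ft_force: [-0.1, -0.7, -0.5]
grip_width: 0.0471
grasp_force: 0.0
```

```bash
python3 - <<'E'
from h import *
from fit import loc
o=bot.get_obs();print(o["clock"],o["eef_pos"],o["grip_width"])
a=[]
for n in("top","scene"):
    c=bot.camera(n);im=c["image"];W=cloud(c)*1000
    hsv=cv2.cvtColor(im,cv2.COLOR_RGB2HSV)
    m=(hsv[...,0]>22)&(hsv[...,0]<35)&(hsv[...,1]>150)&(np.hypot(W[...,0]-550,W[...,1]-245)<120)
    P=W[m]
    if len(P):
        q=loc(P,(573,245,-.042));b=q[:,0]>-32
        print(n,len(P),np.percentile(q,[2,98],axis=0).round(1).tolist(),"body y",np.percentile(q[b,1],[2,98]).round(1),"z",np.percentile(P[:,2],[5,50,95]).round(1))
    r=loc(W.reshape(-1,3),(573,-248.8,-.216));s=(np.abs(r[:,0])<30)&(np.abs(r[:,1])<27)
    print("insert top z",np.nanpercentile(W.reshape(-1,3)[s,2],[10,50,90]).round(1))
    a.append(im)
A=cv2.resize(a[0][180:300,130:430],None,fx=2.6,fy=2.6);B=cv2.resize(a[1][180:300,180:440],(780,300))
cv2.imwrite("pics/end.png",np.vstack([A[:,:780],B])[:600][...,::-1])
E
```

```text
26.45 [0.39403682 0.25122672 0.20421437] 0.047094134735252556
top 988 [[-87.0, -31.5], [31.5, 34.1]] body y [-31.7  35. ] z [17.1 24.7 29.9]
insert top z [43.8 47.5 51. ]
scene 422 [[-90.1, -32.2], [31.6, 26.6]] body y [-32.3  29.6] z [19.6 26.5 29. ]
insert top z [47.1 48.6 50.1]
```

View pics/end.png

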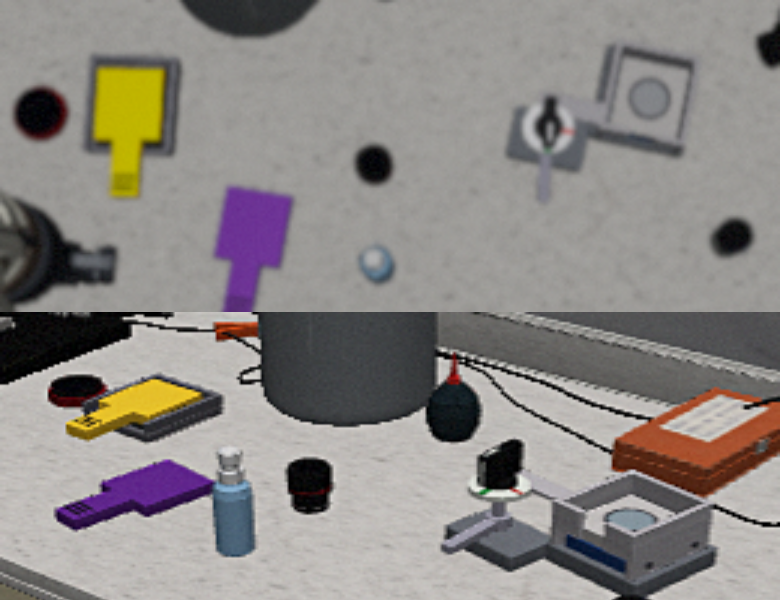

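The top crop shows the spacer in the tray at (130,105) with its tongue out front. The knob is on green and the inserts are dropped, with their top at z≈48. I'll check the spacer's flatness and lateral position with a plane and height fit before handing in.

```bash
python3 - <<'E'
from h import *
from fit import loc,fit,box
def sp(q):
    h=np.zeros(len(q));h[box(q,-90,-30,-14,14)|box(q,-35,35,-32,32)]=1;return h
for n in("top","scene"):
    c=bot.camera(n);im=c["image"];W=cloud(c)*1000
    hsv=cv2.cvtColor(im,cv2.COLOR_RGB2HSV)
    y=((hsv[...,0]>22)&(hsv[...,0]<35)&(hsv[...,1]>150))
    P=W[y&(np.hypot(W[...,0]-550,W[...,1]-245)<120)];P=P[P[:,2]>20]
    A=np.c_[P[:,0]-573,P[:,1]-245,np.ones(len(P))]
    k=np.linalg.lstsq(A,P[:,2],rcond=None)[0];print(n,"tilt",k[:2].round(3),"z",k[2].round(1))
    r=(np.hypot(W[...,0]-550,W[...,1]-245)<120)
    Q=np.c_[W[r][:,:2],np.where(y[r],12.,0)]
    b=fit(Q,lambda q:sp(q)*12,(570,245,-.04),0,0);d=loc(b.x[None,:2],(573,245,-.042));print("spacer",b.x.round(3),"in tray",d.round(1))
E
```

```text
top tilt [-0.003 -0.001] z 25.2
spacer [ 5.70117e+02  2.44747e+02 -1.20000e-02 -0.00000e+00] in tray [[-2.9 -0.4]]
scene tilt [0.007 0.01 ] z 26.6
spacer [ 5.71193e+02  2.43748e+02 -9.10000e-02  0.00000e+00] in tray [[-1.8 -1.3]]
```

The spacer is flat, with its top at z≈26 mm, tilt of about 0.01 rad or less, and centred to within 3 mm. I'm handing in.

```bash
python3 -c "
from workcell import bot
print(bot.job_done())"
```

```text
the job is handed in; nothing more can be done
None
```

I handed the job in at about 26 s, and the judge's verdict was not shown: by the last images the knob is on the green mark, the inserts have dropped onto the deck in order, and the spacer lies released and flat in the tray, centred within 3 mm, tongue out the front.

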